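# Walk the power module home into its bench dock and close the keeper

## Task

The heavy power module stands crooked in front of its open steel dock. Keeping it flat on the bench, walk it forward until it is fully home against the dock's far stop, pushing only on the two rubber bumpers at its near corners and on one corner at a time, never on its case or finned heat sink. Then swing the dock's keeper fully across behind the module's right-hand bumper, and leave the solder spool and the orange tape roll where they are.

Things in the scene. Friction and masses are not known exactly. Their poses are not given: they have to be found in the camera images.
- module: Grey power module, about 2 kg, 90 (x) x 160 (y) x 70 mm high, flat bottom. Origin: centre of underside; +x out of its far (leading) face, +y left. On the near face: heat sink in the middle, two corner bumpers with faces at x = -50 mm. Pushing the right bumper turns it counter-clockwise from above, the left clockwise, roughly 1 rad per 0.14 m of corner travel, and it advances; it stays where left.
- module_case: The module's grey case with the aluminium heat sink, fixed to the module, same origin and axes. The fins stand out to x = -66.5 mm over y = -32 to +32 mm, z = 18 to 62 mm. Not to be pushed.
- bumper_left: Black rubber corner bumper at the module's near left corner, fixed to the module; same origin and axes as the module. 22 mm wide, its flat push face is centred at module (-50, +69, 37) mm, from z = 10 to 64 mm, 5 mm proud of the case.
- bumper_right: The same at the near right corner: push face centred at module (-50, -69, 37) mm.
- dock: Steel dock fixed to the bench, no floor, open towards the robot: two cheeks 30 mm high, 172 mm apart inside, x = 0 to 53 mm; flared mouth x = 0 to -23 mm (193 mm at the tips); far stop 45 mm high, inner face at x = 45 mm. Origin: on the bench, centre of the module's footprint when home (module and dock frames then coincide); +x into the dock, z up.
- keeper (a joint): Angle of the keeper, a dark bar 55 x 12 mm at z = 20 to 28 mm on a vertical pin at the dock's right front. 0 = pointing along dock -x, out of the dock; grows swinging inward (clockwise from above) to the hard stop at 1.571 = fully across, along dock +y, 4 mm behind the right bumper of a module that is home. Starts swung outward, -0.4 to -0.1. Stays where left; about 1.6 N at the knob.
- keeper_pivot (a point): Keeper's hinge pin, at dock (-60, -110) mm, 28 mm above the bench.
- keeper_knob (a point): Middle height of the upright black round knob on the keeper, 16 mm in diameter, from z = 28 to 65 mm, 45 mm from the hinge pin; this point is on its axis at z = 50 mm.
- spool: Blue and white solder spool, 54 mm in diameter, 36 mm high, standing left of the dock; bystander. Origin: centre of its underside.
- orange_tape: Orange tape roll, 64 mm in diameter, 12 mm high, lying beyond the dock to the left; bystander. Origin: centre of its underside.

How it is judged (in metres and radians):
On the way, in this order (a step that is already met when the one before it is completed fails the run):
1. the module is fully home in the dock: within 5 mm of the far stop, squared up, flat on the bench, with the keeper still open (below 0.6 rad) (x of module in the frame of dock between -0.005 and 0.005 m and y of module in the frame of dock between -0.008 and 0.008 m and angle between the x axis of module and the x axis of dock, either way round below 0.06 rad and angle between module's own z axis and vertical below 0.05 rad and value of joint keeper below 0.6 rad), for 0.2 s.
2. the keeper is fully across behind the module (value of joint keeper above 1.42 rad), for 0.2 s.
At the end, for the whole second after the job is handed in: The module stands at rest, flat, in the dock, its origin within 5 mm (x) and 8 mm (y) of the dock's origin and its axis within 0.06 rad of the dock's, and the keeper is across behind it (above 1.42 rad) (x of module in the frame of dock between -0.005 and 0.005 m and y of module in the frame of dock between -0.008 and 0.008 m and angle between the x axis of module and the x axis of dock, either way round below 0.06 rad and angle between module's own z axis and vertical below 0.05 rad and value of joint keeper above 1.42 rad and linear speed of module below 0.01 m/s); the robot touches nothing.
It fails at once if the robot presses on the module's case or heat sink with more than 4 N (contact force between any of the fingers, the arm and module_case above 4 N).
It fails at once if both bumpers are pushed at the same time (contact force between the fingers and bumper_left above 1 N and contact force between the fingers and bumper_right above 1 N).
It fails at once if the module is lifted or tipped (angle between module's own z axis and vertical above 0.12 rad or height (world z) of module above 0.015 m).
It fails at once if the spool or the tape roll is moved by more than 20 mm (distance of any of spool, orange_tape from where it was at the start of the episode above 0.02 m).
It also fails if it takes over 72 s, if anything falls off the work surface, if the arm or the gripper's body presses on something with over 40 N, if the wrist force passes 120 N, or if a joint passes its speed limit or range.

## Robot

A 6-joint arm with a two-finger parallel gripper is mounted at the origin on a cart in front of the work surface, level with it; the furniture and walls round the work are solid. World frame = base frame: x ahead of the robot, y to its left, z up, the work surface at z = 0. Lengths are in m, angles in degrees, forces in N, time in s.
With the tool pointing down it reaches from about 0.35 to 0.875 m from the base axis. Payload 4.2 kg.
Tool frame: the origin (TCP) lies on the centre line of the jaws, within the pads' length; the fingertips stand 25 mm ahead of it and the grasp point (between the pads) lies 6 mm ahead of it; z points along the fingers, y is the line along which they close (so a half turn about z gives the same grasp; the last joint's range is limited). The gripper opens to 87 mm and grips with 3 to 60 N. Pads are 19 mm wide; open, the fingers measure 117 mm over their backs; the gripper's body (75 mm by 190 mm) begins 51 mm behind the grasp point.
Start: joints at [-58.178, 22.042, 0.453, 0, -68.411, -14.817], TCP at [0.183, -0.598, 0.215] pointing down, gripper open.
Joint ranges: [-179.83, 179.83], [-69.29, 118.12], [-61.27, 80.66], [-181.25, 117.63], [-171.15, -9.14], [-177.46, 177.46]. Speed limits (degrees/s): [159.86, 159.86, 180, 180, 180, 180].

## Interface

Orientations are given as a 3x3 rotation matrix whose columns are the frame's x, y, z axes.
In Python, from station import r gives the robot as it stands.
- The arm moves only by the tool move_arm, never from a script. Its argument "series" is a list of rows, each an object with "grip": the opening, from 0 (shut) to 1 (fully open); "xyz": the shift along the tool's x, y, z in mm, a list of three; "angular": the turn, a rotation vector about the tool's x, y, z in rad, a list of three. A call has 1 to 10 rows; each row is the pose to reach, as a shift and turn from the pose commanded when the call began, along the tool's axes at that moment; what a row does not reach only later rows make up. A row lasts 1/10 s, in which the tool goes at most 50 mm and 8.59 degrees, less where a joint would pass 70% of its speed; a pose out of reach is approached as far as the arm can. A call with a gripper value outside its range is refused whole. The fingers move at their own pace and stop on an object; the grip force is fixed at half the most. Time passes only in rows, so rows that repeat a pose let the fingers close. It gives the time, the measured TCP pose, the force, the opening and the grip force at its end, in the units of the state.
- r.sense(): the state, without advancing time (a new reading comes with each control period).
- r.capture(name): name is "scene" or "top" or "wrist"; returns a dict with "img" (480x640x3 uint8, red, green, blue), "camera_matrix" (3x3 intrinsics, pixels), "rvec" (rotation vector, rad) and "tvec" (3), from world to camera coordinates, as OpenCV has them; the wrist camera has in their place "hand_eye" (4x4, takes a point from camera to tool coordinates, whose origin is the TCP and whose axes are the flange's). Camera axes: x right, y down, z forward; pixel columns grow to the right and rows downward; lengths in m; the calibration is good to about 2 mm. The wrist camera is an equidistant fisheye: a pixel r from the principal point sees the ray r / f radians off the axis. A picture is of the moment at which its call begins: read the wrist's pose just before it. There is no depth.
- r.finish_job(): hands the job in; it is judged then, once.
The state is a dict: "time_s": time; "joints": joint angles; "joint_velocities": joint speeds; "effort": joint torques, N m; "tcp_pos": TCP position; "ee_rot": TCP orientation; "wrist_force": force on the tool from outside, world axes, zero at the start; "moment": the same for the moment, N m; "gripper_width": opening from 0.0 (shut) to 1.0 (fully open); "gripper_force": force on a finger pad.
Only numpy, scipy, OpenCV 4.12 (cv2) and the standard library are available. Lean on these libraries where they do the work, as an engineer would, in place of code of your own. Each camera call takes 0.05 s, during which the arm holds its last target. There are 200 camera calls.

## Working session

There is one attempt and no reset: what is moved stays moved. The work goes in short steps, Python scripts to look and compute and a tool call to move; the robot and the scene stay as the last step left them, time stands still between calls to the robot, and variables do not carry over. Pictures are saved under pics/ and viewed, at most 10 in all, crops included, and the job is handed in when it is done.

Besides the shell and the picture viewer there is one more tool, called after "Call:" by a JSON object that holds its "fn" and its "kwargs", one argument or row to a line. move_arm: Moves the arm, as the interface text tells. Its arguments: {"type":"object","properties":{"series":{"type":"array"}},"required":["series"]}

```bash
mkdir -p pics; ls; python3 - <<'E'
from station import r
import cv2,pickle
s=r.sense();print({k:s[k] for k in('time_s','tcp_pos','ee_rot','wrist_force','gripper_width')})
for n in("scene","top"):
    c=r.capture(n);cv2.imwrite(f"pics/{n}0.png",c["img"][:,:,::-1]);pickle.dump(c,open(n+".pkl","wb"))
    print(n,c["camera_matrix"],c["rvec"],c["tvec"])
E
```

```text
pics
{'time_s': 0.0, 'tcp_pos': array([ 0.18261179, -0.59709151,  0.2138791 ]), 'ee_rot': array([[-9.56341179e-01, -2.92251701e-01, -7.02496138e-04],
       [-2.92252534e-01,  9.56339042e-01,  2.02319461e-03],
       [ 8.05424185e-05,  2.14017059e-03, -9.99997707e-01]]), 'wrist_force': array([-0.07496756,  1.02841958, -1.22007965]), 'gripper_width': 0.9993027532059666}
scene [[538.65764913   0.         320.6316016 ]
 [  0.         538.65764913 234.90172066]
 [  0.           0.           1.        ]] [ 1.70800693 -1.66083091  0.76267587] [-0.30106566  0.44969413  0.4295646 ]
top [[475.58817343   0.         314.05349043]
 [  0.         475.58817343 243.23672277]
 [  0.           0.           1.        ]] [ 2.04628324 -2.19015631  0.22165059] [-0.24505243  0.64149093  0.76320876]
```

View pics/scene0.png

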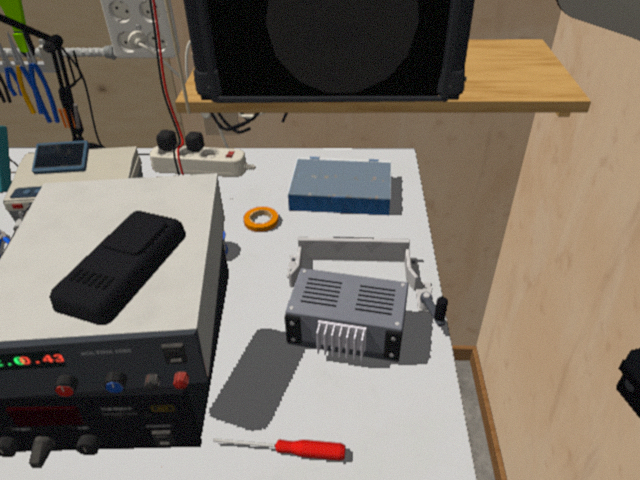

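View pics/top0.png

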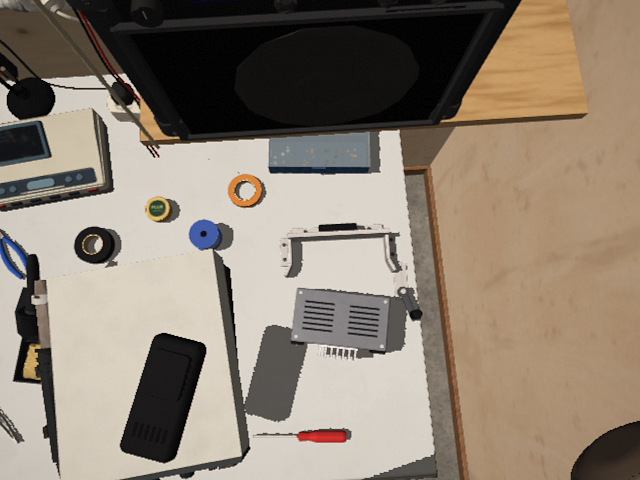

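The scene view shows the module (about 290–408, 272–355 px) in front of the dock, with the keeper knob at (441,308). In the top view the module's top is at about (291–390, 288–353), the dock stop at (340,235) and the knob at (415,314). I'll zoom in for the corners.

```bash
python3 - <<'E'
import cv2
a=cv2.imread("pics/top0.png")[210:370,260:440]
cv2.imwrite("pics/topz.png",cv2.resize(a,None,fx=3.6,fy=3.6,interpolation=cv2.INTER_CUBIC))
a=cv2.imread("pics/scene0.png")[225:365,270:460]
cv2.imwrite("pics/scz.png",cv2.resize(a,None,fx=4,fy=4,interpolation=cv2.INTER_CUBIC))
E
```

```text
(no output)
```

View pics/topz.png

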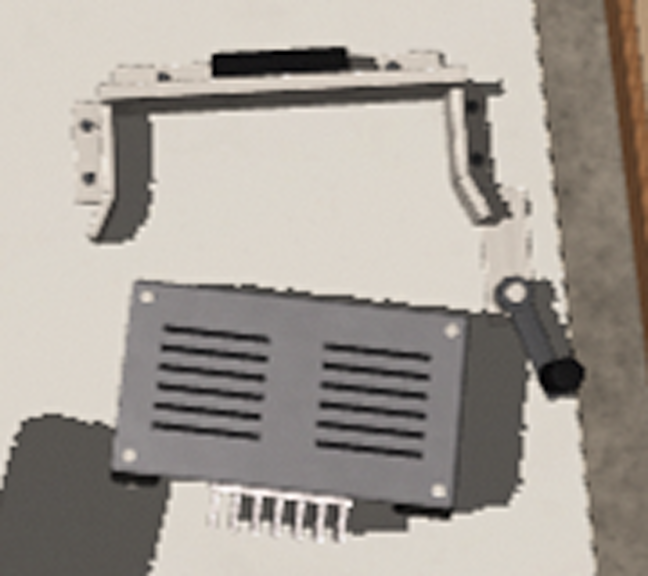

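View pics/scz.png

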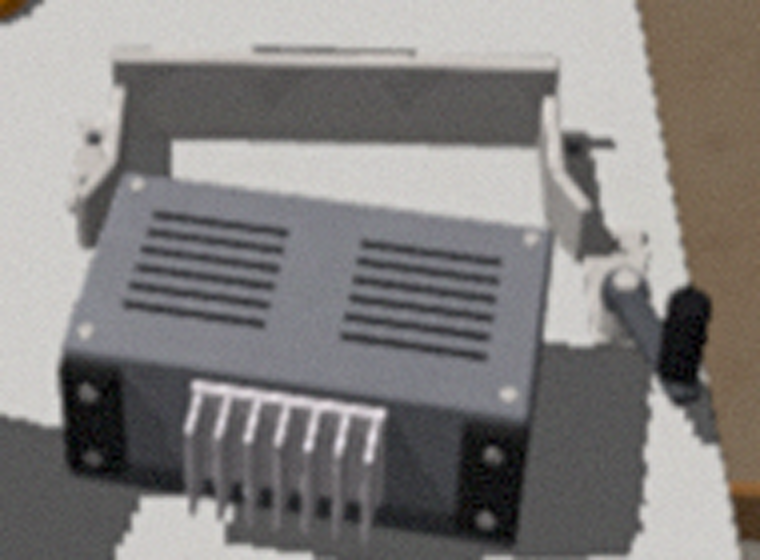

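The zoom gives the module top corners (135,283), (467,313), (453,506) and (112,470), the pivot pin (514,292), the knob top (563,375) and the stop's top edge (100,97)–(500,85). Next I'll turn these into world positions.

```bash
cat > h.py <<'E'
import numpy as np,cv2,pickle
def ray(c,uv):
    R=cv2.Rodrigues(np.array(c["rvec"],float))[0];t=np.array(c["tvec"],float).ravel()
    K=np.array(c["camera_matrix"]);d=np.linalg.solve(K,[uv[0],uv[1],1.])
    return -R.T@t,R.T@d
def onz(c,uv,z):
    o,d=ray(c,uv);return o+d*(z-o[2])/d[2]
def proj(c,P):
    return cv2.projectPoints(np.atleast_2d(np.array(P,float)),np.array(c["rvec"],float),np.array(c["tvec"],float),np.array(c["camera_matrix"]),None)[0][:,0]
E
python3 - <<'E'
from h import *
np.set_printoptions(precision=4,suppress=True)
T=pickle.load(open("top.pkl","rb"));S=pickle.load(open("scene.pkl","rb"))
t=lambda x,y:(x/3.6+260-.36,y/3.6+210-.36); s=lambda x,y:(x/4+270-.375,y/4+225-.375)
print("cams",ray(T,(0,0))[0],ray(S,(0,0))[0])
for n,a,b,z in [("FL",(135,283),(125,178),.07),("FR",(467,313),(550,232),.07),("NR",(453,508),(527,418),.07),("NL",(112,470),(66,352),.07),
 ("pin",(514,292),(626,282),.03),("knobtop",(563,373),(690,293),.065),
 ("stopL_in",(100,97),(115,65),.045),("stopR_in",(500,88),(557,69),.045),("cheekRtipIn",(485,220),(580,213),.03),("cheekLtip",(95,238),(78,210),.03)]:
    print(n,onz(T,t(*a),z),onz(S,s(*b),z))
for n,uv,z in [("spool",(204,232),.036),("tape",(245,190),.012),("boxNR",(245,460),.1),("boxFR",(218,251),.1),("boxbotR",(232,275),0.),("boxbot2",(247,408),0.)]: print(n,onz(T,uv,z))
print("shelf pts z?",onz(T,(405,128),.3))
E
```

```text
cams [ 0.4588 -0.2759  0.876 ] [-0.0346 -0.3158  0.6136]
FL [ 0.5465 -0.254   0.07  ] [ 0.5466 -0.2528  0.07  ]
FR [ 0.5218 -0.4087  0.07  ] [ 0.5207 -0.4067  0.07  ]
NR [ 0.4333 -0.3934  0.07  ] [ 0.4341 -0.3918  0.07  ]
NL [ 0.461  -0.2382  0.07  ] [ 0.4601 -0.2385  0.07  ]
pin [ 0.5337 -0.4396  0.03  ] [ 0.5354 -0.4393  0.03  ]
knobtop [ 0.4912 -0.4517  0.065 ] [ 0.4963 -0.4535  0.065 ]
stopL_in [ 0.6427 -0.2416  0.045 ] [ 0.6411 -0.2412  0.045 ]
stopR_in [ 0.6338 -0.4403  0.045 ] [ 0.6408 -0.4217  0.045 ]
cheekRtipIn [ 0.5704 -0.4289  0.03  ] [ 0.5722 -0.4258  0.03  ]
cheekLtip [ 0.5746 -0.2344  0.03  ] [ 0.5708 -0.231   0.03  ]
spool [ 0.6634 -0.091   0.036 ]
tape [ 0.7458 -0.1651  0.012 ]
boxNR [ 0.2871 -0.1596  0.1   ]
boxFR [ 0.6139 -0.1276  0.1   ]
boxbotR [ 0.5869 -0.1331  0.    ]
boxbot2 [ 0.35   -0.1515  0.    ]
shelf pts z? [ 0.7202 -0.4129  0.3   ]
```

Module: about (0.4906, −0.3234), yaw −0.17. Dock: about (0.595, −0.330), yaw about −0.01. Keeper: about −0.3. The two views agree. I'll move above the start of the right-bumper push with the gripper shut, turned so tool y = −world x.

Call:
{"fn": "move_arm", "kwargs": {
  "series": [
    {"grip": 0, "xyz": [-30, 15, 0], "angular": [0, 0, -0.13]},
    {"grip": 0, "xyz": [-60, 30, 0], "angular": [0, 0, -0.26]},
    {"grip": 0, "xyz": [-90, 45, 0], "angular": [0, 0, -0.39]},
    {"grip": 0, "xyz": [-120, 62, 0], "angular": [0, 0, -0.52]},
    {"grip": 0, "xyz": [-150, 80, 0], "angular": [0, 0, -0.65]},
    {"grip": 0, "xyz": [-180, 96, 0], "angular": [0, 0, -0.78]},
    {"grip": 0, "xyz": [-210, 112, 0], "angular": [0, 0, -0.91]},
    {"grip": 0, "xyz": [-240, 127, 0], "angular": [0, 0, -1.04]},
    {"grip": 0, "xyz": [-265, 141, 0], "angular": [0, 0, -1.17]},
    {"grip": 0, "xyz": [-265, 141, 0], "angular": [0, 0, -1.274]}
  ]
}}

```text
time_s: 1.1
tcp_pos: [0.3968, -0.3831, 0.2145]
ee_rot: [[0.009, -1.0, -0.0], [-1.0, -0.009, 0.001], [-0.001, 0.0, -1.0]]
wrist_force: [-0.5, -0.7, 0.6]
gripper_width: 0.174
gripper_force: 0.0
```

```bash
cat > look.py <<'E'
from station import r
from h import *
import sys
np.set_printoptions(precision=4,suppress=True)
s=r.sense();print(s["time_s"],s["tcp_pos"],s["ee_rot"][:,1],s["wrist_force"],s["gripper_width"])
E
python3 look.py
```

```text
1.1 [ 0.3968 -0.3831  0.2145] [-1.     -0.0086  0.0001] [-0.4799 -0.6749  0.6072] 0.1738586497213839
```

Call:
{"fn": "move_arm", "kwargs": {
  "series": [
    {"grip": 0, "xyz": [2, 4, 30], "angular": [0, 0, 0]},
    {"grip": 0, "xyz": [2, 4, 70], "angular": [0, 0, 0]},
    {"grip": 0, "xyz": [2, 4, 110], "angular": [0, 0, 0]},
    {"grip": 0, "xyz": [2, 4, 145], "angular": [0, 0, 0]},
    {"grip": 0, "xyz": [2, 4, 169], "angular": [0, 0, 0]},
    {"grip": 0, "xyz": [2, 4, 169], "angular": [0, 0, 0]},
    {"grip": 0, "xyz": [2, 0, 169], "angular": [0, 0, 0]},
    {"grip": 0, "xyz": [2, -4, 169], "angular": [0, 0, 0]},
    {"grip": 0, "xyz": [2, -8, 169], "angular": [0, 0, 0]},
    {"grip": 0, "xyz": [2, -12, 169], "angular": [0, 0, 0]}
  ]
}}

```text
time_s: 2.1
tcp_pos: [0.4082, -0.3877, 0.0473]
ee_rot: [[0.0, -1.0, 0.002], [-1.0, -0.0, -0.001], [0.001, -0.002, -1.0]]
wrist_force: [0.2, 0.2, 0.0]
gripper_width: 0.002
gripper_force: 0.0
```

Call:
{"fn": "move_arm", "kwargs": {
  "series": [
    {"grip": 0, "xyz": [0, -3, 2], "angular": [0, 0, 0]},
    {"grip": 0, "xyz": [0, -6, 2], "angular": [0, 0, 0]},
    {"grip": 0, "xyz": [0, -9, 2], "angular": [0, 0, 0]},
    {"grip": 0, "xyz": [0, -12, 2], "angular": [0, 0, 0]}
  ]
}}

```text
time_s: 2.5
tcp_pos: [0.4192, -0.3873, 0.0439]
ee_rot: [[0.0, -1.0, -0.0], [-1.0, -0.0, 0.0], [-0.0, 0.0, -1.0]]
wrist_force: [-0.0, -0.6, -0.4]
gripper_width: 0.001
gripper_force: 0.0
```

Call:
{"fn": "move_arm", "kwargs": {
  "series": [
    {"grip": 0, "xyz": [0, -3, 0], "angular": [0, 0, 0]},
    {"grip": 0, "xyz": [0, -6, 0], "angular": [0, 0, 0]},
    {"grip": 0, "xyz": [0, -8, 0], "angular": [0, 0, 0]}
  ]
}}

```text
time_s: 2.8
tcp_pos: [0.4225, -0.3875, 0.0439]
ee_rot: [[-0.001, -1.0, -0.009], [-1.0, 0.001, 0.002], [-0.002, 0.009, -1.0]]
wrist_force: [-9.8, -6.5, 3.8]
gripper_width: 0.001
gripper_force: 5.2
```

Call:
{"fn": "move_arm", "kwargs": {
  "series": [
    {"grip": 0, "xyz": [0, -4, 0], "angular": [0, 0, 0]},
    {"grip": 0, "xyz": [0, -8, 0], "angular": [0, 0, 0]},
    {"grip": 0, "xyz": [0, -12, 0], "angular": [0, 0, 0]}
  ]
}}

```text
time_s: 3.1
tcp_pos: [0.4349, -0.3882, 0.0439]
ee_rot: [[-0.001, -1.0, -0.008], [-1.0, 0.001, 0.001], [-0.001, 0.008, -1.0]]
wrist_force: [-9.1, -5.5, 3.2]
gripper_width: 0.003
gripper_force: 4.6
```

```bash
cat > snap.py <<'E'
from station import r
from h import *
import sys
s=r.sense();print(s["time_s"],s["tcp_pos"],s["wrist_force"])
n=sys.argv[1]
t=r.capture("top")["img"][200:380,250:450,::-1];c=r.capture("scene")["img"][215:365,270:470,::-1]
cv2.imwrite(f"pics/{n}.png",np.vstack([cv2.resize(t,(600,540)[:2],interpolation=cv2.INTER_CUBIC)[:300+240] if 0 else cv2.resize(t,(400,360),interpolation=cv2.INTER_CUBIC),cv2.resize(c,(400,300),interpolation=cv2.INTER_CUBIC)])[:600])
E
cat > snap.py <<'E'
from station import r
from h import *
import sys
n=sys.argv[1]
t=r.capture("top")["img"][200:400,250:450,::-1];c=r.capture("scene")["img"][215:415,270:470,::-1]
cv2.imwrite(f"pics/{n}.png",np.hstack([cv2.resize(a,(400,400),interpolation=cv2.INTER_CUBIC) for a in(t,c)]))
E
python3 snap.py p1; python3 look.py
```

```text
3.2 [ 0.4359 -0.3881  0.0438] [-1.      0.0009  0.0063] [-7.5169 -4.3409  2.5555] 0.0029539603290771156
```

View pics/p1.png

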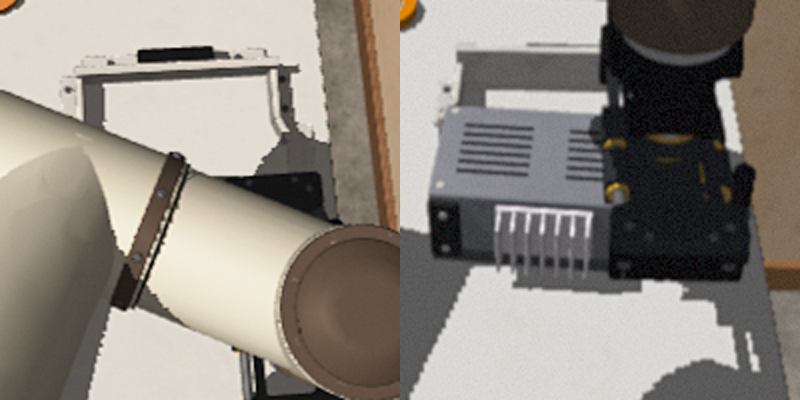

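The pusher is on the right bumper with nothing else touched (scene crop: fins at 497–590, gripper to the right at 610–745). Now to the left bumper.

Call:
{"fn": "move_arm", "kwargs": {
  "series": [
    {"grip": 0, "xyz": [0, 15, 0], "angular": [0, 0, 0]},
    {"grip": 0, "xyz": [0, 34, 0], "angular": [0, 0, 0]},
    {"grip": 0, "xyz": [-35, 34, 0], "angular": [0, 0, 0]},
    {"grip": 0, "xyz": [-70, 34, 0], "angular": [0, 0, 0]},
    {"grip": 0, "xyz": [-105, 34, 0], "angular": [0, 0, 0]},
    {"grip": 0, "xyz": [-140, 34, 0], "angular": [0, 0, 0]},
    {"grip": 0, "xyz": [-140, 20, 0], "angular": [0, 0, 0]},
    {"grip": 0, "xyz": [-140, 7, 0], "angular": [0, 0, 0]},
    {"grip": 0, "xyz": [-140, 1, 0], "angular": [0, 0, 0]},
    {"grip": 0, "xyz": [-140, -4, 0], "angular": [0, 0, 0]}
  ]
}}

```text
time_s: 4.2
tcp_pos: [0.4438, -0.2479, 0.0438]
ee_rot: [[-0.001, -1.0, 0.0], [-1.0, 0.001, 0.0], [-0.0, -0.0, -1.0]]
wrist_force: [-0.1, -0.4, 0.1]
gripper_width: 0.008
gripper_force: 0.0
```

Call:
{"fn": "move_arm", "kwargs": {
  "series": [
    {"grip": 0, "xyz": [0, -4, 0], "angular": [0, 0, 0]},
    {"grip": 0, "xyz": [0, -8, 0], "angular": [0, 0, 0]}
  ]
}}

```text
time_s: 4.4
tcp_pos: [0.4459, -0.2474, 0.0431]
ee_rot: [[-0.002, -1.0, -0.012], [-1.0, 0.002, 0.002], [-0.002, 0.012, -1.0]]
wrist_force: [-11.3, -0.9, 8.5]
gripper_width: 0.005
gripper_force: 5.5
```

Call:
{"fn": "move_arm", "kwargs": {
  "series": [
    {"grip": 0, "xyz": [0, -4, 0], "angular": [0, 0, 0]},
    {"grip": 0, "xyz": [0, -8, 0], "angular": [0, 0, 0]},
    {"grip": 0, "xyz": [0, -11, 0], "angular": [0, 0, 0]},
    {"grip": 0, "xyz": [0, 10, 0], "angular": [0, 0, 0]},
    {"grip": 0, "xyz": [0, 37, 0], "angular": [0, 0, 0]},
    {"grip": 0, "xyz": [35, 37, 0], "angular": [0, 0, 0]},
    {"grip": 0, "xyz": [70, 37, 0], "angular": [0, 0, 0]},
    {"grip": 0, "xyz": [105, 37, 0], "angular": [0, 0, 0]},
    {"grip": 0, "xyz": [138, 37, 0], "angular": [0, 0, 0]},
    {"grip": 0, "xyz": [138, 24, 0], "angular": [0, 0, 0]}
  ]
}}

```text
time_s: 5.4
tcp_pos: [0.4258, -0.389, 0.0435]
ee_rot: [[-0.006, -1.0, 0.0], [-1.0, 0.006, -0.0], [0.0, -0.0, -1.0]]
wrist_force: [-0.6, 0.6, -0.2]
gripper_width: 0.008
gripper_force: 0.0
```

Call:
{"fn": "move_arm", "kwargs": {
  "series": [
    {"grip": 0, "xyz": [0, -4, 0], "angular": [0, 0, 0]},
    {"grip": 0, "xyz": [0, -8, 0], "angular": [0, 0, 0]},
    {"grip": 0, "xyz": [0, -12, 0], "angular": [0, 0, 0]}
  ]
}}

```text
time_s: 5.7
tcp_pos: [0.4356, -0.3845, 0.0435]
ee_rot: [[0.001, -1.0, -0.008], [-1.0, -0.001, 0.002], [-0.002, 0.008, -1.0]]
wrist_force: [-8.9, -7.3, 2.6]
gripper_width: 0.005
gripper_force: 4.6
```

Call:
{"fn": "move_arm", "kwargs": {
  "series": [
    {"grip": 0, "xyz": [0, -5, 0], "angular": [0, 0, 0]},
    {"grip": 0, "xyz": [0, -10, 0], "angular": [0, 0, 0]},
    {"grip": 0, "xyz": [0, -15, 0], "angular": [0, 0, 0]},
    {"grip": 0, "xyz": [0, -19, 0], "angular": [0, 0, 0]},
    {"grip": 0, "xyz": [0, -22, 0], "angular": [0, 0, 0]}
  ]
}}

```text
time_s: 6.2
tcp_pos: [0.4575, -0.3847, 0.0435]
ee_rot: [[0.001, -1.0, -0.008], [-1.0, -0.001, 0.001], [-0.001, 0.008, -1.0]]
wrist_force: [-7.8, -5.7, 2.0]
gripper_width: 0.003
gripper_force: 4.0
```

Call:
{"fn": "move_arm", "kwargs": {
  "series": [
    {"grip": 0, "xyz": [0, 15, 0], "angular": [0, 0, 0]},
    {"grip": 0, "xyz": [0, 36, 0], "angular": [0, 0, 0]},
    {"grip": 0, "xyz": [-35, 36, 0], "angular": [0, 0, 0]},
    {"grip": 0, "xyz": [-70, 36, 0], "angular": [0, 0, 0]},
    {"grip": 0, "xyz": [-105, 36, 0], "angular": [0, 0, 0]},
    {"grip": 0, "xyz": [-135, 36, 0], "angular": [0, 0, 0]},
    {"grip": 0, "xyz": [-135, 20, 0], "angular": [0, 0, 0]},
    {"grip": 0, "xyz": [-135, 8, 0], "angular": [0, 0, 0]},
    {"grip": 0, "xyz": [-135, 2, 0], "angular": [0, 0, 0]}
  ]
}}

```text
time_s: 7.1
tcp_pos: [0.4576, -0.2495, 0.044]
ee_rot: [[0.001, -1.0, -0.005], [-1.0, -0.001, 0.001], [-0.001, 0.005, -1.0]]
wrist_force: [-8.8, 1.5, 6.6]
gripper_width: 0.005
gripper_force: 4.6
```

Call:
{"fn": "move_arm", "kwargs": {
  "series": [
    {"grip": 0, "xyz": [0, -5, 0], "angular": [0, 0, 0]},
    {"grip": 0, "xyz": [0, -10, 0], "angular": [0, 0, 0]},
    {"grip": 0, "xyz": [0, -15, 0], "angular": [0, 0, 0]},
    {"grip": 0, "xyz": [0, -20, 0], "angular": [0, 0, 0]},
    {"grip": 0, "xyz": [0, 5, 0], "angular": [0, 0, 0]},
    {"grip": 0, "xyz": [0, 28, 0], "angular": [0, 0, 0]},
    {"grip": 0, "xyz": [45, 28, 0], "angular": [0, 0, 0]},
    {"grip": 0, "xyz": [90, 28, 0], "angular": [0, 0, 0]},
    {"grip": 0, "xyz": [137, 28, 0], "angular": [0, 0, 0]},
    {"grip": 0, "xyz": [137, 10, 0], "angular": [0, 0, 0]}
  ]
}}

```text
time_s: 8.1
tcp_pos: [0.4472, -0.3926, 0.0436]
ee_rot: [[-0.008, -1.0, 0.001], [-1.0, 0.008, -0.001], [0.001, -0.001, -1.0]]
wrist_force: [0.1, 0.6, -0.4]
gripper_width: 0.0
gripper_force: 0.0
```

Call:
{"fn": "move_arm", "kwargs": {
  "series": [
    {"grip": 0, "xyz": [0, -4, 0], "angular": [0, 0, 0]},
    {"grip": 0, "xyz": [0, -8, 0], "angular": [0, 0, 0]},
    {"grip": 0, "xyz": [0, -12, 0], "angular": [0, 0, 0]}
  ]
}}

```text
time_s: 8.4
tcp_pos: [0.4576, -0.3867, 0.0434]
ee_rot: [[0.001, -1.0, -0.007], [-1.0, -0.001, 0.002], [-0.002, 0.007, -1.0]]
wrist_force: [-10.1, -6.3, 1.0]
gripper_width: 0.003
gripper_force: 4.3
```

Call:
{"fn": "move_arm", "kwargs": {
  "series": [
    {"grip": 0, "xyz": [0, -5, 0], "angular": [0, 0, 0]},
    {"grip": 0, "xyz": [0, -10, 0], "angular": [0, 0, 0]},
    {"grip": 0, "xyz": [0, -15, 0], "angular": [0, 0, 0]},
    {"grip": 0, "xyz": [0, -18, 0], "angular": [0, 0, 0]},
    {"grip": 0, "xyz": [0, 5, 0], "angular": [0, 0, 0]},
    {"grip": 0, "xyz": [0, 40, 0], "angular": [0, 0, 0]},
    {"grip": 0, "xyz": [0, 80, -30], "angular": [0, 0, 0]},
    {"grip": 0, "xyz": [0, 115, -60], "angular": [0, 0, 0]},
    {"grip": 0, "xyz": [0, 115, -60], "angular": [0, 0, 0]}
  ]
}}

```text
time_s: 9.3
tcp_pos: [0.3441, -0.387, 0.1078]
ee_rot: [[-0.001, -1.0, 0.004], [-1.0, 0.001, -0.003], [0.003, -0.004, -1.0]]
wrist_force: [0.5, -0.2, 0.2]
gripper_width: 0.004
gripper_force: 0.0
```

```bash
python3 - <<'E'
from station import r
import cv2,pickle
c=r.capture("top");pickle.dump(c,open("top2.pkl","wb"))
cv2.imwrite("pics/t2.png",cv2.resize(c["img"][210:370,260:440,::-1],None,fx=3.6,fy=3.6,interpolation=cv2.INTER_CUBIC))
E
python3 look.py
```

```text
9.35 [ 0.3454 -0.3869  0.1063] [-1.      0.0002 -0.0039] [ 0.4615  0.2547 -0.1053] 0.005445698205522377
```

View pics/t2.png

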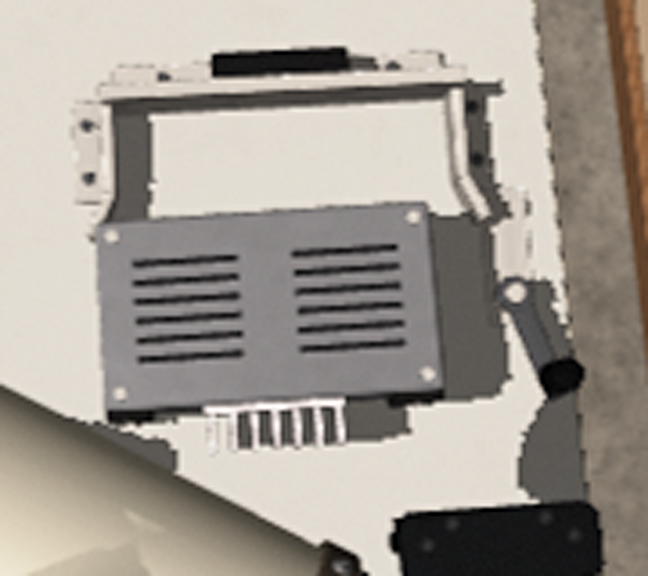

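The module is now almost square with the dock mouth, its corners in the zoom at (98,226), (428,204), (443,400) and (107,410). It looks a little far to the left.

```bash
python3 - <<'E'
from h import *
np.set_printoptions(precision=4,suppress=True)
T=pickle.load(open("top.pkl","rb"));t=lambda x,y:(x/3.6+260-.36,y/3.6+210-.36)
P=np.array([onz(T,t(*a),.07) for a in[(98,226),(428,204),(443,401),(107,411)]]);print(P)
d=(P[0]+P[3]-P[1]-P[2]);e=P[0]+P[1]-P[2]-P[3];print(P.mean(0),np.arctan2(-d[0],d[1]),np.arctan2(e[1],e[0]))
# expected dock points for two yaws
for c in[(0.595,-.330,0),(0.595,-.33,-.03)]:
    R=np.array([[np.cos(c[2]),-np.sin(c[2])],[np.sin(c[2]),np.cos(c[2])]])
    for p,z in[((-23,96.5),30),((-23,-96.5),30),((0,86),30),((0,-86),30),((45,86),30),((45,-86),30),((45,86),45),((45,-86),45),((-60,-110),28)]:
        w=R@(np.array(p)/1000)+c[:2];q=proj(T,[*w,z/1000])[0];print(c[2],p,((q+.36-[260,210])*3.6).round())
E
```

```text
[[ 0.5747 -0.2381  0.07  ]
 [ 0.5746 -0.3954  0.07  ]
 [ 0.4819 -0.3935  0.07  ]
 [ 0.488  -0.2374  0.07  ]]
[ 0.5298 -0.3161  0.07  ] -0.01959743341485092 -0.014250816660237248
0 (-23, 96.5) [ 93. 243.]
0 (-23, -96.5) [480. 217.]
0 (0, 86) [112. 196.]
0 (0, -86) [454. 173.]
0 (45, 86) [107. 108.]
0 (45, -86) [446.  86.]
0 (45, 86) [105. 102.]
0 (45, -86) [450.  79.]
0 (-60, -110) [514. 290.]
-0.03 (-23, 96.5) [ 92. 238.]
-0.03 (-23, -96.5) [479. 223.]
-0.03 (0, 86) [112. 191.]
-0.03 (0, -86) [455. 178.]
-0.03 (45, 86) [109. 103.]
-0.03 (45, -86) [449.  91.]
-0.03 (45, 86) [108.  97.]
-0.03 (45, -86) [453.  84.]
-0.03 (-60, -110) [511. 297.]
```

Module: (0.530, −0.316), yaw −0.017, so about 14 mm too far left. I'll slant the pushes towards −y so that friction on the bumper carries it right, starting with the left corner.

Call:
{"fn": "move_arm", "kwargs": {
  "series": [
    {"grip": 0, "xyz": [-40, -20, 20], "angular": [0, 0, 0]},
    {"grip": 0, "xyz": [-80, -40, 45], "angular": [0, 0, 0]},
    {"grip": 0, "xyz": [-120, -60, 62], "angular": [0, 0, 0]},
    {"grip": 0, "xyz": [-147, -80, 62], "angular": [0, 0, 0]},
    {"grip": 0, "xyz": [-147, -105, 62], "angular": [0, 0, 0]},
    {"grip": 0, "xyz": [-147, -120, 62], "angular": [0, 0, 0]},
    {"grip": 0, "xyz": [-147, -126, 62], "angular": [0, 0, 0]},
    {"grip": 0, "xyz": [-147, -131, 62], "angular": [0, 0, 0]}
  ]
}}

```text
time_s: 10.15
tcp_pos: [0.4743, -0.239, 0.0406]
ee_rot: [[0.0, -1.0, -0.008], [-1.0, -0.0, 0.002], [-0.002, 0.008, -1.0]]
wrist_force: [-8.6, 0.6, 6.4]
gripper_width: 0.004
gripper_force: 4.3
```

Call:
{"fn": "move_arm", "kwargs": {
  "series": [
    {"grip": 0, "xyz": [0, -4, 0], "angular": [0, 0, 0]},
    {"grip": 0, "xyz": [2, -8, 0], "angular": [0, 0, 0]},
    {"grip": 0, "xyz": [5, -12, 0], "angular": [0, 0, 0]}
  ]
}}

```text
time_s: 10.45
tcp_pos: [0.4791, -0.2428, 0.0393]
ee_rot: [[-0.004, -1.0, -0.019], [-1.0, 0.004, 0.006], [-0.006, 0.019, -1.0]]
wrist_force: [-7.5, 5.5, 0.2]
gripper_width: 0.005
gripper_force: 4.0
```

Call:
{"fn": "move_arm", "kwargs": {
  "series": [
    {"grip": 0, "xyz": [3, -3, 0], "angular": [0, 0, 0]},
    {"grip": 0, "xyz": [6, -6, 0], "angular": [0, 0, 0]},
    {"grip": 0, "xyz": [9, -9, 0], "angular": [0, 0, 0]}
  ]
}}

```text
time_s: 10.75
tcp_pos: [0.4904, -0.2521, 0.0392]
ee_rot: [[-0.003, -1.0, -0.015], [-1.0, 0.003, 0.006], [-0.006, 0.015, -1.0]]
wrist_force: [-8.1, 5.8, 1.6]
gripper_width: 0.005
gripper_force: 3.9
```

Call:
{"fn": "move_arm", "kwargs": {
  "series": [
    {"grip": 0, "xyz": [-2, 20, 0], "angular": [0, 0, 0]},
    {"grip": 0, "xyz": [-2, 52, 0], "angular": [0, 0, 0]},
    {"grip": 0, "xyz": [40, 52, 0], "angular": [0, 0, 0]},
    {"grip": 0, "xyz": [85, 52, 0], "angular": [0, 0, 0]},
    {"grip": 0, "xyz": [127, 52, 0], "angular": [0, 0, 0]},
    {"grip": 0, "xyz": [127, 36, 0], "angular": [0, 0, 0]},
    {"grip": 0, "xyz": [127, 30, 0], "angular": [0, 0, 0]},
    {"grip": 0, "xyz": [127, 25, 0], "angular": [0, 0, 0]}
  ]
}}

```text
time_s: 11.55
tcp_pos: [0.4726, -0.3808, 0.0414]
ee_rot: [[-0.0, -1.0, -0.001], [-1.0, 0.0, 0.001], [-0.001, 0.001, -1.0]]
wrist_force: [0.2, -0.4, 0.5]
gripper_width: 0.002
gripper_force: 0.0
```

Call:
{"fn": "move_arm", "kwargs": {
  "series": [
    {"grip": 0, "xyz": [2, -4, 0], "angular": [0, 0, 0]},
    {"grip": 0, "xyz": [6, -8, 0], "angular": [0, 0, 0]},
    {"grip": 0, "xyz": [10, -12, 0], "angular": [0, 0, 0]}
  ]
}}

```text
time_s: 11.85
tcp_pos: [0.482, -0.3887, 0.0409]
ee_rot: [[0.0, -1.0, -0.007], [-1.0, -0.0, 0.005], [-0.005, 0.007, -1.0]]
wrist_force: [-4.3, 2.6, 1.5]
gripper_width: 0.01
gripper_force: 2.1
```

Call:
{"fn": "move_arm", "kwargs": {
  "series": [
    {"grip": 0, "xyz": [3, -4, 0], "angular": [0, 0, 0]},
    {"grip": 0, "xyz": [6, -8, 0], "angular": [0, 0, 0]},
    {"grip": 0, "xyz": [6, -8, 0], "angular": [0, 0, 0]},
    {"grip": 0, "xyz": [4, 15, 0], "angular": [0, 0, 0]},
    {"grip": 0, "xyz": [4, 60, 0], "angular": [0, 0, 0]},
    {"grip": 0, "xyz": [4, 100, -30], "angular": [0, 0, 0]},
    {"grip": 0, "xyz": [4, 140, -60], "angular": [0, 0, 0]},
    {"grip": 0, "xyz": [4, 140, -60], "angular": [0, 0, 0]}
  ]
}}

```text
time_s: 12.65
tcp_pos: [0.3436, -0.3961, 0.1063]
ee_rot: [[-0.001, -1.0, 0.007], [-1.0, 0.001, -0.005], [0.005, -0.007, -1.0]]
wrist_force: [1.8, -0.6, 0.5]
gripper_width: 0.004
gripper_force: 0.0
```

```bash
cat > meas.py <<'E'
# module top pose from top view: grey-blue case mask, min-area rectangle on plane z=70 mm
from station import r
from h import *
np.set_printoptions(precision=4,suppress=True)
c=r.capture("top");a=c["img"].astype(int);pickle.dump(c,open("topn.pkl","wb"))
b=a[...,2]-a[...,0];v=a.mean(2)
m=((b>3)&(v>60)&(v<190)).astype(np.uint8);m[:200]=0;m[400:]=0;m[:,:270]=0;m[:,410:]=0
m=cv2.morphologyEx(cv2.morphologyEx(m,cv2.MORPH_CLOSE,np.ones((5,5))),cv2.MORPH_OPEN,np.ones((7,7)))
k=max(cv2.findContours(m,cv2.RETR_EXTERNAL,cv2.CHAIN_APPROX_NONE)[0],key=cv2.contourArea)[:,0]
P=np.array([onz(c,p,.07)[:2] for p in k],np.float32)*1000
q=cv2.minAreaRect(P);print("centre,size,ang",q)
B=cv2.boxPoints(q);print(B)
o=a.astype(np.uint8).copy();cv2.drawContours(o,[k[:,None]],-1,(255,0,0),1)
cv2.imwrite("pics/m.png",cv2.resize(o[210:370,260:440,::-1],None,fx=3.6,fy=3.6,interpolation=cv2.INTER_CUBIC))
E
python3 meas.py;python3 look.py
```

```text
12.7 [ 0.345  -0.3961  0.1048] [-1.      0.0008 -0.006 ] [ 0.8027 -0.2496 -0.1935] 0.008578490728170397Traceback (most recent call last):
  File "meas.py", line 9, in <module>
    k=max(cv2.findContours(m,cv2.RETR_EXTERNAL,cv2.CHAIN_APPROX_NONE)[0],key=cv2.contourArea)[:,0]
      ~~~^^^^^^^^^^^^^^^^^^^^^^^^^^^^^^^^^^^^^^^^^^^^^^^^^^^^^^^^^^^^^^^^^^^^^^^^^^^^^^^^^^^^
ValueError: max() iterable argument is empty
```

```bash
python3 - <<'E'
import pickle
for f in("top2.pkl",):
  a=pickle.load(open(f,"rb"))["img"]
  for p in[(335,275),(335,310),(300,285),(370,290),(365,305),(375,300),(340,240),(385,340)]: print(p,a[p[1],p[0]])
E
```

```text
(335, 275) [140 136 136]
(335, 310) [143 138 138]
(300, 285) [149 145 144]
(370, 290) [94 90 92]
(365, 305) [22 21 21]
(375, 300) [136 132 134]
(340, 240) [221 215 205]
(385, 340) [226 219 211]
```

```bash
sed -i 's/^m=((b>3).*astype(np.uint8);/m=((v>112)\&(v<170)\&(b>-11)).astype(np.uint8);/; s/ones((5,5))/ones((7,7))/' meas.py; python3 meas.py
```

```text
centre,size,ang ((545.8426513671875, -323.5827331542969), (89.230712890625, 158.23265075683594), 2.3840432167053223)
[[ 497.9749 -246.3908]
 [ 504.5569 -404.4865]
 [ 593.7104 -400.7747]
 [ 587.1284 -242.679 ]]
```

View pics/m.png

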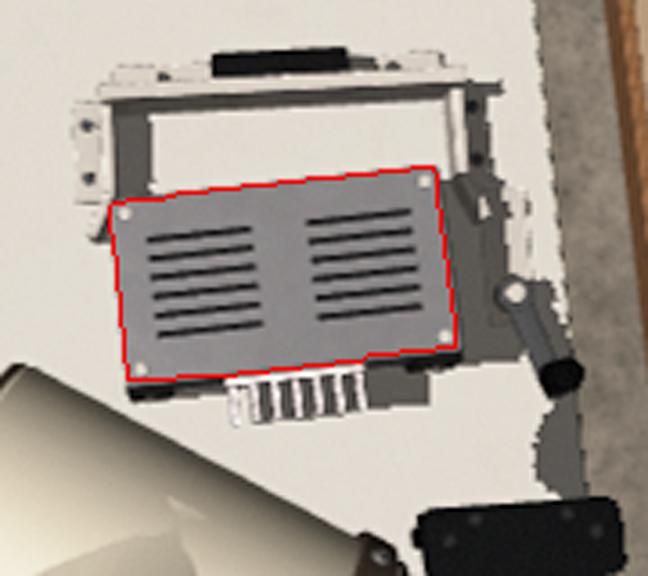

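The outline fit is clean: module centre (0.5458, −0.3236), yaw +0.042, about 49 mm short of home and about 7 mm left. Next is another slanted left push.

Call:
{"fn": "move_arm", "kwargs": {
  "series": [
    {"grip": 0, "xyz": [-45, -20, 20], "angular": [0, 0, 0]},
    {"grip": 0, "xyz": [-90, -40, 45], "angular": [0, 0, 0]},
    {"grip": 0, "xyz": [-130, -60, 62], "angular": [0, 0, 0]},
    {"grip": 0, "xyz": [-145, -85, 62], "angular": [0, 0, 0]},
    {"grip": 0, "xyz": [-145, -115, 62], "angular": [0, 0, 0]},
    {"grip": 0, "xyz": [-145, -130, 62], "angular": [0, 0, 0]},
    {"grip": 0, "xyz": [-145, -137, 62], "angular": [0, 0, 0]},
    {"grip": 0, "xyz": [-145, -142, 62], "angular": [0, 0, 0]},
    {"grip": 0, "xyz": [-143, -146, 62], "angular": [0, 0, 0]}
  ]
}}

```text
time_s: 13.65
tcp_pos: [0.4848, -0.2504, 0.038]
ee_rot: [[-0.001, -1.0, -0.014], [-1.0, 0.001, 0.004], [-0.004, 0.014, -1.0]]
wrist_force: [-10.8, 5.7, 4.0]
gripper_width: 0.004
gripper_force: 5.0
```

Call:
{"fn": "move_arm", "kwargs": {
  "series": [
    {"grip": 0, "xyz": [3, -4, 0], "angular": [0, 0, 0]},
    {"grip": 0, "xyz": [7, -8, 0], "angular": [0, 0, 0]},
    {"grip": 0, "xyz": [11, -12, 0], "angular": [0, 0, 0]},
    {"grip": 0, "xyz": [14, -15, 0], "angular": [0, 0, 0]}
  ]
}}

```text
time_s: 14.05
tcp_pos: [0.4988, -0.2642, 0.0372]
ee_rot: [[-0.003, -1.0, -0.015], [-1.0, 0.003, 0.006], [-0.006, 0.015, -1.0]]
wrist_force: [-7.4, 4.8, 0.7]
gripper_width: 0.001
gripper_force: 4.1
```

Call:
{"fn": "move_arm", "kwargs": {
  "series": [
    {"grip": 0, "xyz": [-2, 20, 0], "angular": [0, 0, 0]},
    {"grip": 0, "xyz": [-2, 50, -4], "angular": [0, 0, 0]},
    {"grip": 0, "xyz": [40, 50, -4], "angular": [0, 0, 0]},
    {"grip": 0, "xyz": [85, 50, -4], "angular": [0, 0, 0]},
    {"grip": 0, "xyz": [129, 50, -4], "angular": [0, 0, 0]},
    {"grip": 0, "xyz": [129, 30, -4], "angular": [0, 0, 0]},
    {"grip": 0, "xyz": [129, 22, -4], "angular": [0, 0, 0]},
    {"grip": 0, "xyz": [129, 16, -4], "angular": [0, 0, 0]},
    {"grip": 0, "xyz": [129, 11, -4], "angular": [0, 0, 0]}
  ]
}}

```text
time_s: 14.95
tcp_pos: [0.4926, -0.3945, 0.0435]
ee_rot: [[0.001, -1.0, -0.006], [-1.0, -0.001, 0.001], [-0.001, 0.006, -1.0]]
wrist_force: [-9.0, -5.9, 2.0]
gripper_width: 0.009
gripper_force: 4.4
```

Call:
{"fn": "move_arm", "kwargs": {
  "series": [
    {"grip": 0, "xyz": [2, -5, 0], "angular": [0, 0, 0]},
    {"grip": 0, "xyz": [4, -9, 0], "angular": [0, 0, 0]},
    {"grip": 0, "xyz": [7, -13, 0], "angular": [0, 0, 0]}
  ]
}}

```text
time_s: 15.25
tcp_pos: [0.5032, -0.3997, 0.0434]
ee_rot: [[0.001, -1.0, -0.011], [-1.0, -0.001, 0.005], [-0.005, 0.011, -1.0]]
wrist_force: [-7.9, 2.5, 4.3]
gripper_width: 0.005
gripper_force: 3.8
```

Call:
{"fn": "move_arm", "kwargs": {
  "series": [
    {"grip": 0, "xyz": [-2, 20, 0], "angular": [0, 0, 0]},
    {"grip": 0, "xyz": [-2, 60, 0], "angular": [0, 0, 0]},
    {"grip": 0, "xyz": [-2, 100, -20], "angular": [0, 0, 0]},
    {"grip": 0, "xyz": [-2, 140, -40], "angular": [0, 0, 0]},
    {"grip": 0, "xyz": [-2, 160, -60], "angular": [0, 0, 0]},
    {"grip": 0, "xyz": [-2, 160, -60], "angular": [0, 0, 0]}
  ]
}}

```text
time_s: 15.85
tcp_pos: [0.347, -0.4001, 0.1069]
ee_rot: [[-0.0, -1.0, 0.004], [-1.0, 0.0, -0.003], [0.003, -0.004, -1.0]]
wrist_force: [0.3, -0.4, 0.3]
gripper_width: 0.005
gripper_force: 0.0
```

```bash
python3 meas.py;python3 look.py
```

```text
centre,size,ang ((558.3305053710938, -328.0147399902344), (89.26392364501953, 158.7674102783203), 2.925187587738037)
[[ 509.7056 -251.0121]
 [ 517.8078 -409.5727]
 [ 606.9554 -405.0173]
 [ 598.8532 -246.4568]]
15.9 [ 0.348  -0.4001  0.1056] [-1.     -0.0002 -0.0032] [ 0.7169  0.5269 -0.1248] 0.0032005639210623948
```

Call:
{"fn": "move_arm", "kwargs": {
  "series": [
    {"grip": 0, "xyz": [-45, -20, 20], "angular": [0, 0, 0]},
    {"grip": 0, "xyz": [-90, -40, 45], "angular": [0, 0, 0]},
    {"grip": 0, "xyz": [-130, -65, 62], "angular": [0, 0, 0]},
    {"grip": 0, "xyz": [-143, -95, 62], "angular": [0, 0, 0]},
    {"grip": 0, "xyz": [-143, -125, 62], "angular": [0, 0, 0]},
    {"grip": 0, "xyz": [-143, -140, 62], "angular": [0, 0, 0]},
    {"grip": 0, "xyz": [-143, -147, 62], "angular": [0, 0, 0]},
    {"grip": 0, "xyz": [-143, -152, 62], "angular": [0, 0, 0]},
    {"grip": 0, "xyz": [-142, -157, 62], "angular": [0, 0, 0]}
  ]
}}

```text
time_s: 16.8
tcp_pos: [0.4979, -0.2561, 0.0399]
ee_rot: [[-0.002, -1.0, -0.016], [-1.0, 0.001, 0.005], [-0.005, 0.016, -1.0]]
wrist_force: [-10.9, 5.5, 4.3]
gripper_width: 0.002
gripper_force: 5.3
```

Call:
{"fn": "move_arm", "kwargs": {
  "series": [
    {"grip": 0, "xyz": [2, -4, 0], "angular": [0, 0, 0]},
    {"grip": 0, "xyz": [4, -8, 0], "angular": [0, 0, 0]},
    {"grip": 0, "xyz": [6, -12, 0], "angular": [0, 0, 0]}
  ]
}}

```text
time_s: 17.1
tcp_pos: [0.5094, -0.2618, 0.0391]
ee_rot: [[-0.003, -1.0, -0.016], [-1.0, 0.003, 0.006], [-0.006, 0.016, -1.0]]
wrist_force: [-8.2, 6.1, 1.6]
gripper_width: 0.003
gripper_force: 4.4
```

Push 5 mm more, then switch to the right.

Call:
{"fn": "move_arm", "kwargs": {
  "series": [
    {"grip": 0, "xyz": [1, -3, 0], "angular": [0, 0, 0]},
    {"grip": 0, "xyz": [2, -6, 0], "angular": [0, 0, 0]},
    {"grip": 0, "xyz": [0, 20, 0], "angular": [0, 0, 0]},
    {"grip": 0, "xyz": [0, 50, -4], "angular": [0, 0, 0]},
    {"grip": 0, "xyz": [45, 50, -4], "angular": [0, 0, 0]},
    {"grip": 0, "xyz": [90, 50, -4], "angular": [0, 0, 0]},
    {"grip": 0, "xyz": [135, 50, -4], "angular": [0, 0, 0]},
    {"grip": 0, "xyz": [135, 30, -4], "angular": [0, 0, 0]},
    {"grip": 0, "xyz": [135, 16, -4], "angular": [0, 0, 0]},
    {"grip": 0, "xyz": [135, 12, -4], "angular": [0, 0, 0]}
  ]
}}

```text
time_s: 18.1
tcp_pos: [0.5052, -0.3989, 0.0453]
ee_rot: [[0.001, -1.0, -0.002], [-1.0, -0.001, 0.0], [-0.0, 0.002, -1.0]]
wrist_force: [-4.9, -3.4, 0.7]
gripper_width: 0.003
gripper_force: 2.5
```

Call:
{"fn": "move_arm", "kwargs": {
  "series": [
    {"grip": 0, "xyz": [0, -4, 0], "angular": [0, 0, 0]},
    {"grip": 0, "xyz": [1, -8, 0], "angular": [0, 0, 0]},
    {"grip": 0, "xyz": [3, -12, 0], "angular": [0, 0, 0]}
  ]
}}

```text
time_s: 18.4
tcp_pos: [0.5125, -0.4006, 0.0452]
ee_rot: [[0.0, -1.0, -0.01], [-1.0, -0.0, 0.003], [-0.003, 0.01, -1.0]]
wrist_force: [-8.2, -0.8, 2.2]
gripper_width: 0.001
gripper_force: 3.8
```

Call:
{"fn": "move_arm", "kwargs": {
  "series": [
    {"grip": 0, "xyz": [1, -4, 0], "angular": [0, 0, 0]},
    {"grip": 0, "xyz": [2, -7, 0], "angular": [0, 0, 0]},
    {"grip": 0, "xyz": [0, 20, 0], "angular": [0, 0, 0]},
    {"grip": 0, "xyz": [0, 46, 0], "angular": [0, 0, 0]},
    {"grip": 0, "xyz": [-45, 46, 0], "angular": [0, 0, 0]},
    {"grip": 0, "xyz": [-90, 46, 0], "angular": [0, 0, 0]},
    {"grip": 0, "xyz": [-138, 46, 0], "angular": [0, 0, 0]},
    {"grip": 0, "xyz": [-138, 25, 0], "angular": [0, 0, 0]},
    {"grip": 0, "xyz": [-138, 12, 0], "angular": [0, 0, 0]},
    {"grip": 0, "xyz": [-138, 6, 0], "angular": [0, 0, 0]}
  ]
}}

```text
time_s: 19.4
tcp_pos: [0.5127, -0.2637, 0.0463]
ee_rot: [[0.002, -1.0, 0.002], [-1.0, -0.002, -0.0], [0.0, -0.002, -1.0]]
wrist_force: [0.7, -0.6, 0.7]
gripper_width: 0.002
gripper_force: 0.0
```

Call:
{"fn": "move_arm", "kwargs": {
  "series": [
    {"grip": 0, "xyz": [0, -4, 0], "angular": [0, 0, 0]},
    {"grip": 0, "xyz": [0, -8, 0], "angular": [0, 0, 0]},
    {"grip": 0, "xyz": [1, -12, 0], "angular": [0, 0, 0]},
    {"grip": 0, "xyz": [2, -16, 0], "angular": [0, 0, 0]}
  ]
}}

```text
time_s: 19.8
tcp_pos: [0.5198, -0.2653, 0.044]
ee_rot: [[-0.004, -1.0, -0.015], [-1.0, 0.003, 0.005], [-0.005, 0.015, -1.0]]
wrist_force: [-10.3, 5.3, 4.0]
gripper_width: 0.004
gripper_force: 4.9
```

Call:
{"fn": "move_arm", "kwargs": {
  "series": [
    {"grip": 0, "xyz": [1, -4, 0], "angular": [0, 0, 0]},
    {"grip": 0, "xyz": [2, -8, 0], "angular": [0, 0, 0]},
    {"grip": 0, "xyz": [0, 20, 0], "angular": [0, 0, 0]},
    {"grip": 0, "xyz": [0, 60, 0], "angular": [0, 0, 0]},
    {"grip": 0, "xyz": [45, 90, -20], "angular": [0, 0, 0]},
    {"grip": 0, "xyz": [90, 130, -40], "angular": [0, 0, 0]},
    {"grip": 0, "xyz": [135, 170, -50], "angular": [0, 0, 0]},
    {"grip": 0, "xyz": [135, 180, -50], "angular": [0, 0, 0]},
    {"grip": 0, "xyz": [135, 180, -50], "angular": [0, 0, 0]}
  ]
}}

```text
time_s: 20.7
tcp_pos: [0.3435, -0.4041, 0.0967]
ee_rot: [[-0.008, -1.0, 0.001], [-1.0, 0.008, -0.001], [0.001, -0.001, -1.0]]
wrist_force: [0.7, 0.3, -0.6]
gripper_width: 0.006
gripper_force: 0.0
```

```bash
python3 meas.py;python3 look.py
```

```text
centre,size,ang ((582.1592407226562, -334.83062744140625), (157.8580780029297, 87.20564270019531), 87.04951477050781)
[[ 534.5515 -411.4107]
 [ 621.6416 -415.8994]
 [ 629.767  -258.2506]
 [ 542.6769 -253.7619]]
20.75 [ 0.3449 -0.4031  0.0962] [-1.      0.0057 -0.0009] [ 0.1904  0.1805 -0.0611] 0.004577672121928909
```

Call:
{"fn": "move_arm", "kwargs": {
  "series": [
    {"grip": 0, "xyz": [0, -45, 25], "angular": [0, 0, 0]},
    {"grip": 0, "xyz": [0, -90, 51], "angular": [0, 0, 0]},
    {"grip": 0, "xyz": [0, -130, 51], "angular": [0, 0, 0]},
    {"grip": 0, "xyz": [0, -160, 51], "angular": [0, 0, 0]},
    {"grip": 0, "xyz": [0, -172, 51], "angular": [0, 0, 0]},
    {"grip": 0, "xyz": [0, -177, 51], "angular": [0, 0, 0]},
    {"grip": 0, "xyz": [0, -182, 51], "angular": [0, 0, 0]},
    {"grip": 0, "xyz": [0, -187, 51], "angular": [0, 0, 0]},
    {"grip": 0, "xyz": [0, -191, 51], "angular": [0, 0, 0]},
    {"grip": 0, "xyz": [0, -194, 51], "angular": [0, 0, 0]}
  ]
}}

```text
time_s: 21.75
tcp_pos: [0.5353, -0.4016, 0.0435]
ee_rot: [[-0.001, -1.0, -0.011], [-1.0, 0.001, 0.003], [-0.003, 0.011, -1.0]]
wrist_force: [-12.9, -6.8, 2.8]
gripper_width: 0.004
gripper_force: 6.4
```

Call:
{"fn": "move_arm", "kwargs": {
  "series": [
    {"grip": 0, "xyz": [0, 20, 0], "angular": [0, 0, 0]},
    {"grip": 0, "xyz": [0, 46, 0], "angular": [0, 0, 0]},
    {"grip": 0, "xyz": [-45, 46, 0], "angular": [0, 0, 0]},
    {"grip": 0, "xyz": [-90, 46, 0], "angular": [0, 0, 0]},
    {"grip": 0, "xyz": [-137, 46, 0], "angular": [0, 0, 0]},
    {"grip": 0, "xyz": [-137, 25, 0], "angular": [0, 0, 0]},
    {"grip": 0, "xyz": [-137, 12, 0], "angular": [0, 0, 0]},
    {"grip": 0, "xyz": [-137, 7, 0], "angular": [0, 0, 0]},
    {"grip": 0, "xyz": [-137, 3, 0], "angular": [0, 0, 0]},
    {"grip": 0, "xyz": [-137, 0, 0], "angular": [0, 0, 0]}
  ]
}}

```text
time_s: 22.75
tcp_pos: [0.5349, -0.2636, 0.0433]
ee_rot: [[-0.003, -1.0, -0.013], [-1.0, 0.003, 0.004], [-0.004, 0.013, -1.0]]
wrist_force: [-10.6, 5.3, 5.4]
gripper_width: 0.008
gripper_force: 5.2
```

Keep pushing the left until the stop shows up as a force rise.

Call:
{"fn": "move_arm", "kwargs": {
  "series": [
    {"grip": 0, "xyz": [0, -3, 0], "angular": [0, 0, 0]},
    {"grip": 0, "xyz": [0, -6, 0], "angular": [0, 0, 0]}
  ]
}}

```text
time_s: 22.95
tcp_pos: [0.538, -0.2635, 0.0431]
ee_rot: [[-0.004, -1.0, -0.02], [-1.0, 0.004, 0.005], [-0.005, 0.02, -1.0]]
wrist_force: [-17.7, 4.4, 12.3]
gripper_width: 0.008
gripper_force: 9.1
```

Call:
{"fn": "move_arm", "kwargs": {
  "series": [
    {"grip": 0, "xyz": [0, -3, 0], "angular": [0, 0, 0]},
    {"grip": 0, "xyz": [0, -6, 0], "angular": [0, 0, 0]}
  ]
}}

```text
time_s: 23.15
tcp_pos: [0.5379, -0.2634, 0.0431]
ee_rot: [[-0.005, -0.999, -0.033], [-1.0, 0.005, 0.007], [-0.007, 0.033, -0.999]]
wrist_force: [-28.7, 4.1, 22.0]
gripper_width: 0.005
gripper_force: 14.7
```

The left side is against the stop (0.538). Now the right side.

Call:
{"fn": "move_arm", "kwargs": {
  "series": [
    {"grip": 0, "xyz": [0, 25, 0], "angular": [0, 0, 0]},
    {"grip": 0, "xyz": [0, 55, 0], "angular": [0, 0, 0]},
    {"grip": 0, "xyz": [45, 56, 0], "angular": [0, 0, 0]},
    {"grip": 0, "xyz": [90, 56, 0], "angular": [0, 0, 0]},
    {"grip": 0, "xyz": [138, 56, 0], "angular": [0, 0, 0]},
    {"grip": 0, "xyz": [138, 35, 0], "angular": [0, 0, 0]},
    {"grip": 0, "xyz": [138, 22, 0], "angular": [0, 0, 0]},
    {"grip": 0, "xyz": [138, 18, 0], "angular": [0, 0, 0]},
    {"grip": 0, "xyz": [138, 14, 0], "angular": [0, 0, 0]},
    {"grip": 0, "xyz": [138, 10, 0], "angular": [0, 0, 0]}
  ]
}}

```text
time_s: 24.15
tcp_pos: [0.536, -0.4022, 0.0442]
ee_rot: [[-0.0, -1.0, -0.016], [-1.0, 0.0, 0.003], [-0.003, 0.016, -1.0]]
wrist_force: [-18.9, -7.7, 6.9]
gripper_width: 0.004
gripper_force: 9.4
```

Call:
{"fn": "move_arm", "kwargs": {
  "series": [
    {"grip": 0, "xyz": [0, -3, 0], "angular": [0, 0, 0]},
    {"grip": 0, "xyz": [0, -6, 0], "angular": [0, 0, 0]},
    {"grip": 0, "xyz": [0, -8, 0], "angular": [0, 0, 0]}
  ]
}}

```text
time_s: 24.45
tcp_pos: [0.5359, -0.402, 0.0443]
ee_rot: [[-0.002, -1.0, -0.031], [-1.0, 0.002, 0.007], [-0.007, 0.031, -0.999]]
wrist_force: [-30.4, -8.8, 14.2]
gripper_width: 0.01
gripper_force: 15.5
```

Call:
{"fn": "move_arm", "kwargs": {
  "series": [
    {"grip": 0, "xyz": [0, 25, 0], "angular": [0, 0, 0]},
    {"grip": 0, "xyz": [0, 65, 0], "angular": [0, 0, 0]},
    {"grip": 0, "xyz": [0, 105, -20], "angular": [0, 0, 0]},
    {"grip": 0, "xyz": [0, 150, -40], "angular": [0, 0, 0]},
    {"grip": 0, "xyz": [0, 195, -60], "angular": [0, 0, 0]},
    {"grip": 0, "xyz": [0, 205, -60], "angular": [0, 0, 0]},
    {"grip": 0, "xyz": [0, 205, -60], "angular": [0, 0, 0]}
  ]
}}

```text
time_s: 25.15
tcp_pos: [0.3451, -0.4017, 0.1058]
ee_rot: [[-0.001, -1.0, 0.001], [-1.0, 0.001, -0.0], [0.0, -0.001, -1.0]]
wrist_force: [0.3, -0.9, -0.1]
gripper_width: 0.008
gripper_force: 0.0
```

```bash
python3 meas.py;python3 look.py
```

```text
centre,size,ang ((595.4096069335938, -332.2818603515625), (157.80003356933594, 87.89422607421875), 89.20537567138672)
[[ 550.3725 -410.5648]
 [ 638.2582 -411.7838]
 [ 640.4467 -253.9989]
 [ 552.561  -252.78  ]]
25.2 [ 0.3463 -0.4019  0.1053] [-1.     -0.0003 -0.0012] [ 0.5523 -0.4784 -0.5171] 0.005417883755004002
```

View pics/m.png

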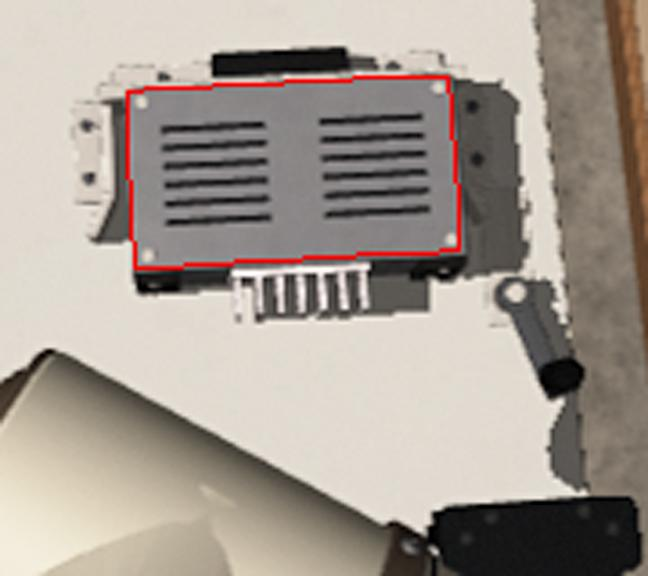

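The module is home: (0.5954, −0.3323), yaw −0.014, keeper still open with the knob at zoom (562,373). Next I'll take the shut fingers to the outer side of the knob.

Call:
{"fn": "move_arm", "kwargs": {
  "series": [
    {"grip": 0, "xyz": [40, 0, 0], "angular": [0, 0, 0]},
    {"grip": 0, "xyz": [83, -10, 0], "angular": [0, 0, 0]},
    {"grip": 0, "xyz": [83, -55, 0], "angular": [0, 0, 0]},
    {"grip": 0, "xyz": [83, -100, 0], "angular": [0, 0, 0]},
    {"grip": 0, "xyz": [83, -144, 0], "angular": [0, 0, 0]},
    {"grip": 0, "xyz": [83, -144, 25], "angular": [0, 0, 0]},
    {"grip": 0, "xyz": [83, -144, 45], "angular": [0, 0, 0]},
    {"grip": 0, "xyz": [83, -144, 45], "angular": [0, 0, 0]}
  ]
}}

```text
time_s: 26.0
tcp_pos: [0.4898, -0.4826, 0.0543]
ee_rot: [[0.002, -1.0, -0.007], [-1.0, -0.002, 0.006], [-0.006, 0.007, -1.0]]
wrist_force: [-0.6, -0.0, -0.3]
gripper_width: 0.007
gripper_force: 0.0
```

Call:
{"fn": "move_arm", "kwargs": {
  "series": [
    {"grip": 0, "xyz": [-5, 0, 0], "angular": [0, 0, 0]},
    {"grip": 0, "xyz": [-10, 0, 0], "angular": [0, 0, 0]},
    {"grip": 0, "xyz": [-15, 0, 0], "angular": [0, 0, 0]},
    {"grip": 0, "xyz": [-20, 0, 0], "angular": [0, 0, 0]}
  ]
}}

```text
time_s: 26.4
tcp_pos: [0.4904, -0.4651, 0.0612]
ee_rot: [[0.0, -1.0, 0.002], [-1.0, -0.0, -0.001], [0.001, -0.002, -1.0]]
wrist_force: [-0.3, -0.0, -0.7]
gripper_width: 0.003
gripper_force: 0.0
```

Call:
{"fn": "move_arm", "kwargs": {
  "series": [
    {"grip": 0, "xyz": [-5, 0, 0], "angular": [0, 0, 0]},
    {"grip": 0, "xyz": [-10, 0, 0], "angular": [0, 0, 0]},
    {"grip": 0, "xyz": [-15, 0, 0], "angular": [0, 0, 0]},
    {"grip": 0, "xyz": [-20, -1, 0], "angular": [0, 0, 0]}
  ]
}}

```text
time_s: 26.8
tcp_pos: [0.4909, -0.4449, 0.0601]
ee_rot: [[-0.0, -1.0, 0.0], [-1.0, 0.0, -0.0], [0.0, -0.0, -1.0]]
wrist_force: [-0.5, -1.0, -0.5]
gripper_width: 0.006
gripper_force: 0.0
```

Call:
{"fn": "move_arm", "kwargs": {
  "series": [
    {"grip": 0, "xyz": [-5, -2, 0], "angular": [0, 0, 0]},
    {"grip": 0, "xyz": [-10, -4, 0], "angular": [0, 0, 0]},
    {"grip": 0, "xyz": [-15, -7, 0], "angular": [0, 0, 0]}
  ]
}}

```text
time_s: 27.1
tcp_pos: [0.4982, -0.4299, 0.0599]
ee_rot: [[-0.0, -1.0, -0.0], [-1.0, 0.0, 0.0], [-0.0, 0.0, -1.0]]
wrist_force: [0.4, -0.1, -0.4]
gripper_width: 0.009
gripper_force: 0.0
```

Call:
{"fn": "move_arm", "kwargs": {
  "series": [
    {"grip": 0, "xyz": [8, 4, 0], "angular": [0, 0, 0]},
    {"grip": 0, "xyz": [12, 35, 0], "angular": [0, 0, 0]},
    {"grip": 0, "xyz": [12, 80, -20], "angular": [0, 0, 0]},
    {"grip": 0, "xyz": [12, 120, -40], "angular": [0, 0, 0]},
    {"grip": 0, "xyz": [12, 150, -50], "angular": [0, 0, 0]},
    {"grip": 0, "xyz": [12, 155, -50], "angular": [0, 0, 0]},
    {"grip": 0, "xyz": [12, 155, -50], "angular": [0, 0, 0]}
  ]
}}

```text
time_s: 27.8
tcp_pos: [0.3422, -0.4429, 0.1105]
ee_rot: [[-0.002, -1.0, 0.001], [-1.0, 0.002, -0.001], [0.001, -0.001, -1.0]]
wrist_force: [-0.2, 0.0, -0.4]
gripper_width: 0.005
gripper_force: 0.0
```

```bash
python3 meas.py;python3 look.py
```

```text
centre,size,ang ((595.3041381835938, -332.1293029785156), (157.6521453857422, 87.95171356201172), 89.06393432617188)
[[ 550.0464 -410.2264]
 [ 637.9863 -411.6633]
 [ 640.5619 -254.0322]
 [ 552.6219 -252.5953]]
27.85 [ 0.3431 -0.4428  0.11  ] [-1.      0.0007 -0.0006] [ 0.2166 -0.8558 -0.4786] 0.009137783402928952
```

View pics/m.png

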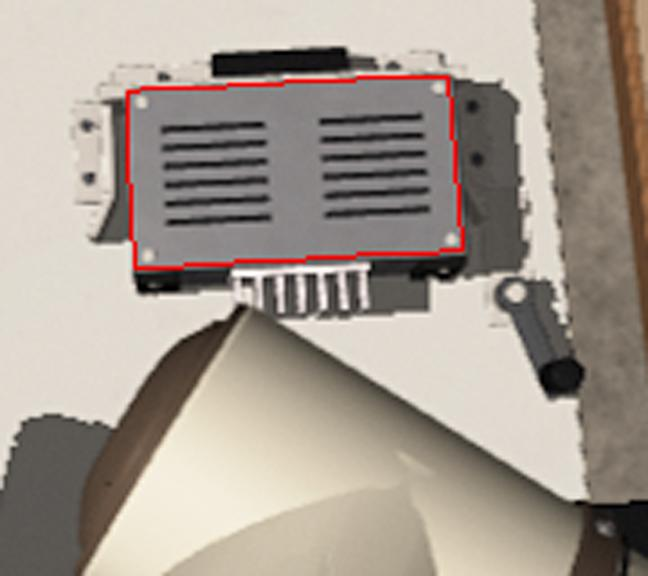

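The knob looks unmoved at zoom (562,373), although the finger should have swept it. I'll check with numbers from both views.

```bash
python3 - <<'E'
from station import r
from h import *
np.set_printoptions(precision=4,suppress=True)
T0=pickle.load(open("top.pkl","rb"));T2=pickle.load(open("top2.pkl","rb"));Tn=pickle.load(open("topn.pkl","rb"))
S0=pickle.load(open("scene.pkl","rb"));Sn=r.capture("scene");pickle.dump(Sn,open("sn.pkl","wb"))
def blob(c,x0,x1,y0,y1,th):
    g=c["img"][y0:y1,x0:x1].max(2)<th
    n,l,st,ce=cv2.connectedComponentsWithStats(g.astype(np.uint8));
    return [(s+[x0,y0,0,0,0],q+[x0,y0]) for s,q in zip(st[1:],ce[1:]) if s[4]>25]
for n,c in(("T0",T0),("T2",T2),("Tn",Tn)): print(n,blob(c,400,430,295,330,45))
for n,c in(("S0",S0),("Sn",Sn)): print(n,blob(c,425,460,285,345,45))
# true two-view triangulation of knob top centre
def tri(c1,u1,c2,u2):
    a,d=ray(c1,u1);b,e=ray(c2,u2);st=np.linalg.lstsq(np.stack([d,-e],1),b-a,rcond=None)[0]
    return a+d*st[0],b+e*st[1]
s=lambda x,y:(x/4+270-.375,y/4+225-.375); t=lambda x,y:(x/3.6+260-.36,y/3.6+210-.36)
print(tri(T0,t(563,375),S0,s(690,295))); print(tri(T0,t(514,292),S0,s(626,282)))
for z in(.028,.065):
  for th in(-.3,):
    w=np.array([.534-.045*np.cos(th),-.44+.045*np.sin(th),z]);print(w,proj(T0,w),proj(S0,w))
w=np.array([.49,-.4826,.03]);print("finger tip start",proj(T0,w),proj(S0,w))
E
```

```text
T0 [(array([410, 309,  12,  11,  97]), array([415.4948, 313.9691]))]
T2 [(array([410, 309,  12,  12, 104]), array([415.3462, 314.3173]))]
Tn [(array([410, 309,  12,  11,  97]), array([415.4948, 313.9691]))]
S0 [(array([435, 297,  12,  25, 216]), array([440.5324, 309.2685]))]
Sn [(array([ 427,  285,   33,   60, 1480]), array([445.3304, 310.3966]))]
(array([ 0.4901, -0.4505,  0.0702]), array([ 0.49  , -0.452 ,  0.0705]))
(array([ 0.5335, -0.4392,  0.032 ]), array([ 0.5335, -0.4389,  0.0319]))
[ 0.491  -0.4533  0.028 ] [[412.4882 314.445 ]] [[439.3114 318.5956]]
[ 0.491  -0.4533  0.065 ] [[416.9529 313.2931]] [[442.4665 300.6295]]
finger tip start [[429.3172 313.8227]] [[460.3005 318.4793]]
```

The knob is at (0.491, −0.452), exactly where it started. I'll repeat the sweep lower (TCP z = 0.056) and look while the finger is in place.

Call:
{"fn": "move_arm", "kwargs": {
  "series": [
    {"grip": 0, "xyz": [44, -15, 0], "angular": [0, 0, 0]},
    {"grip": 0, "xyz": [48, -60, 0], "angular": [0, 0, 0]},
    {"grip": 0, "xyz": [48, -105, 0], "angular": [0, 0, 0]},
    {"grip": 0, "xyz": [48, -148, 0], "angular": [0, 0, 0]},
    {"grip": 0, "xyz": [48, -148, 25], "angular": [0, 0, 0]},
    {"grip": 0, "xyz": [48, -148, 54], "angular": [0, 0, 0]},
    {"grip": 0, "xyz": [48, -148, 54], "angular": [0, 0, 0]},
    {"grip": 0, "xyz": [38, -148, 54], "angular": [0, 0, 0]},
    {"grip": 0, "xyz": [28, -148, 54], "angular": [0, 0, 0]},
    {"grip": 0, "xyz": [16, -148, 54], "angular": [0, 0, 0]}
  ]
}}

```text
time_s: 28.9
tcp_pos: [0.492, -0.4583, 0.0581]
ee_rot: [[0.0, -1.0, 0.003], [-1.0, -0.0, -0.002], [0.002, -0.003, -1.0]]
wrist_force: [-0.2, 0.6, 0.2]
gripper_width: 0.001
gripper_force: 0.0
```

```bash
python3 - <<'E'
from station import r
from h import *
w=r.capture("wrist");c=r.capture("scene")["img"][235:385,340:490,::-1]
print(np.array(w["hand_eye"]).round(3))
cv2.imwrite("pics/k.png",np.hstack([cv2.resize(c,(400,400)),cv2.resize(w["img"][:,:,::-1],(400,300))[0:300] if 0 else cv2.resize(w["img"][40:440,120:520,::-1],(400,400))]))
pickle.dump(w,open("w.pkl","wb"))
E
python3 look.py
```

```text
[[ 0.    -0.961 -0.276  0.075]
 [ 1.     0.     0.    -0.001]
 [-0.    -0.276  0.961 -0.171]
 [ 0.     0.     0.     1.   ]]
29.0 [ 0.4917 -0.4567  0.0579] [-1.     -0.0017 -0.002 ] [-0.4626  0.61    1.9848] 0.004241378083110741
```

View pics/k.png

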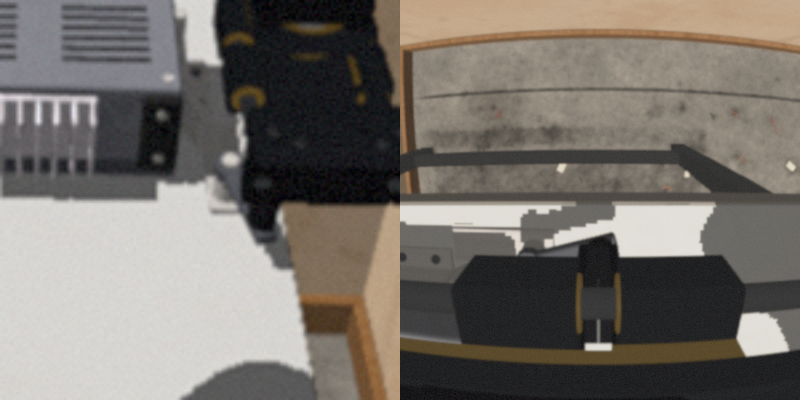

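```bash
python3 - <<'E'
from h import *
w=pickle.load(open("w.pkl","rb"));K=np.array(w["camera_matrix"]);H=np.array(w["hand_eye"]);f=K[0,0];print(K[0],K[1])
R=np.array([[0,-1,0],[-1,0,0],[0,0,-1.]]);p=np.array([.4917,-.4567,.0579])
def pj(tool):
    c=H[:3,:3].T@(np.array(tool)-H[:3,3]);r=np.hypot(c[0],c[1]);th=np.arctan2(r,c[2]);u=K[0,2]+f*th*c[0]/r;v=K[1,2]+f*th*c[1]/r
    return round(u-120+400),round(v-40)
tw=lambda x:R.T@(np.array(x)-p)
print("tip",pj((0,0,.025)),"tip corners",pj((.0095,.007,.025)),pj((.0095,-.007,.025)),"tcp",pj((0,0,0)),"tcp near side",pj((.0095,0,0)))
for n,x in(("knob0 top",(.491,-.4525,.065)),("knob0 base",(.491,-.4525,.028)),("knobpushed top th.2",(.49,-.431,.065)),("pivot",(.534,-.44,.03)),("bumperR",(.545,-.401,.064)),("bench edge-ish",(.49,-.49,0)),("base th.2",(.49,-.431,.028))): print(n,pj(tw(x)))
g=w["img"];print([ (v,g[v+40,597-400+120].tolist()) for v in range(225,360,8)])
E
```

```text
[371.64829954   0.         318.0146411 ] [  0.         371.64829954 246.38372061]
tip (600, 239) tip corners (613, 223) (588, 223) tcp (600, 256) tcp near side (600, 239)
knob0 top (602, 270)
knob0 base (601, 242)
knobpushed top th.2 (604, 307)
pivot (529, 263)
bumperR (506, 349)
bench edge-ish (603, 170)
base th.2 (603, 275)
[(225, [224, 220, 215]), (233, [224, 222, 214]), (241, [23, 21, 22]), (249, [23, 26, 27]), (257, [27, 28, 29]), (265, [31, 28, 34]), (273, [31, 31, 32]), (281, [38, 35, 35]), (289, [53, 53, 55]), (297, [54, 54, 54]), (305, [60, 60, 58]), (313, [54, 56, 53]), (321, [102, 103, 100]), (329, [102, 102, 98]), (337, [101, 102, 97]), (345, [224, 221, 215]), (353, [91, 75, 44])]
```

The wrist view shows the fingers in line with the knob (597,245), but the knob hasn't moved. The fingertips seem to pass above it, so I'll back out, go lower and sweep again.

Call:
{"fn": "move_arm", "kwargs": {
  "series": [
    {"grip": 0, "xyz": [12, 0, 0], "angular": [0, 0, 0]},
    {"grip": 0, "xyz": [28, 0, 0], "angular": [0, 0, 0]},
    {"grip": 0, "xyz": [28, 0, 10], "angular": [0, 0, 0]},
    {"grip": 0, "xyz": [28, 0, 18], "angular": [0, 0, 0]},
    {"grip": 0, "xyz": [20, 0, 18], "angular": [0, 0, 0]},
    {"grip": 0, "xyz": [12, 0, 18], "angular": [0, 0, 0]},
    {"grip": 0, "xyz": [6, 0, 18], "angular": [0, 0, 0]},
    {"grip": 0, "xyz": [0, 0, 18], "angular": [0, 0, 0]}
  ]
}}

```text
time_s: 29.8
tcp_pos: [0.4903, -0.4577, 0.0382]
ee_rot: [[0.001, -1.0, -0.001], [-1.0, -0.001, -0.0], [0.0, 0.001, -1.0]]
wrist_force: [-2.7, -2.1, -0.1]
gripper_width: 0.001
gripper_force: 1.4
```

```bash
cat > kn.py <<'E'
from station import r
from h import *
c=r.capture("wrist");g=c["img"][:,:,:].max(2)
# keeper bar / knob dark blob outline near fingers
m=(c["img"].max(2)<130).astype(np.uint8)
print("first dark row per column:",[(u,int(np.argmax(m[250:340,u]))+250) for u in range(225,350,8)])
E
python3 look.py; python3 kn.py
```

```text
29.8 [ 0.4903 -0.4577  0.0382] [-1.     -0.0007  0.0014] [-2.6747 -2.1102 -0.0829] 0.001375356714740342
first dark row per column: [(225, 277), (233, 265), (241, 259), (249, 263), (257, 266), (265, 266), (273, 266), (281, 266), (289, 266), (297, 266), (305, 250), (313, 250), (321, 250), (329, 250), (337, 286), (345, 297)]
```

Contact now. Continue along the arc.

Call:
{"fn": "move_arm", "kwargs": {
  "series": [
    {"grip": 0, "xyz": [-5, 0, 0], "angular": [0, 0, 0]},
    {"grip": 0, "xyz": [-10, -1, 0], "angular": [0, 0, 0]},
    {"grip": 0, "xyz": [-15, -2, 0], "angular": [0, 0, 0]},
    {"grip": 0, "xyz": [-20, -4, 0], "angular": [0, 0, 0]},
    {"grip": 0, "xyz": [-25, -6, 0], "angular": [0, 0, 0]}
  ]
}}

```text
time_s: 30.35
tcp_pos: [0.4975, -0.4329, 0.038]
ee_rot: [[0.0, -1.0, 0.001], [-1.0, -0.0, -0.0], [0.0, -0.001, -1.0]]
wrist_force: [-1.3, -0.4, -1.0]
gripper_width: 0.004
gripper_force: 0.9
```

```bash
python3 look.py; python3 kn.py
```

```text
30.35 [ 0.4975 -0.4329  0.038 ] [-1.     -0.0001 -0.0006] [-1.3137 -0.3505 -0.9743] 0.004372718096787234
first dark row per column: [(225, 250), (233, 263), (241, 250), (249, 250), (257, 250), (265, 250), (273, 250), (281, 250), (289, 250), (297, 252), (305, 250), (313, 250), (321, 250), (329, 258), (337, 286), (345, 297)]
```

Call:
{"fn": "move_arm", "kwargs": {
  "series": [
    {"grip": 0, "xyz": [3, 20, 0], "angular": [0, 0, 0]},
    {"grip": 0, "xyz": [3, 60, 0], "angular": [0, 0, 0]},
    {"grip": 0, "xyz": [3, 100, -25], "angular": [0, 0, 0]},
    {"grip": 0, "xyz": [3, 145, -50], "angular": [0, 0, 0]},
    {"grip": 0, "xyz": [3, 150, -65], "angular": [0, 0, 0]},
    {"grip": 0, "xyz": [3, 150, -65], "angular": [0, 0, 0]}
  ]
}}

```text
time_s: 31.0
tcp_pos: [0.3481, -0.4375, 0.106]
ee_rot: [[-0.001, -1.0, 0.006], [-1.0, 0.001, -0.004], [0.004, -0.006, -1.0]]
wrist_force: [1.0, 0.7, 0.3]
gripper_width: 0.007
gripper_force: 0.0
```

```bash
cat > knob.py <<'E'
from station import r
from h import *
np.set_printoptions(precision=4,suppress=True)
c=r.capture("top");x0,x1,y0,y1=365,430,280,345
g=(c["img"][y0:y1,x0:x1].max(2)<45).astype(np.uint8)
n,l,st,ce=cv2.connectedComponentsWithStats(g)
for s,q in zip(st[1:],ce[1:]):
    if s[4]>25:
        w=onz(c,q+[x0,y0],.05);d=w-[.534,-.44,.05];print(s+[x0,y0,0,0,0],q+[x0,y0],w,"r",np.hypot(*d[:2]),"theta",np.arctan2(d[1],-d[0]))
E
python3 knob.py;python3 look.py;python3 meas.py|head -1
```

```text
[365 281  25   7 109] [377.0367 283.789 ] [ 0.547  -0.3928  0.05  ] r 0.04893439844192491 theta 1.8396690332090377
[387 308  12  10  86] [392.5233 312.0465] [ 0.4966 -0.4148  0.05  ] r 0.04509729965355817 theta 0.5920551124028417
31.05 [ 0.3483 -0.4369  0.1044] [-1.      0.0004 -0.0044] [-0.1026  0.499  -0.2801] 0.0015033474350444477
centre,size,ang ((590.6806640625, -332.0857849121094), (157.73294067382812, 97.3353042602539), 88.91188049316406)
```

The keeper is at θ = 0.59 (knob at 0.4966, −0.4148). I'll yaw the tool 27° so its front faces along the arc, then carry on.

Call:
{"fn": "move_arm", "kwargs": {
  "series": [
    {"grip": 0, "xyz": [0, -20, 0], "angular": [0, 0, -0.12]},
    {"grip": 0, "xyz": [0, -45, 0], "angular": [0, 0, -0.24]},
    {"grip": 0, "xyz": [-2, -70, 10], "angular": [0, 0, -0.36]},
    {"grip": 0, "xyz": [-5, -95, 35], "angular": [0, 0, -0.47]},
    {"grip": 0, "xyz": [-9, -112, 66], "angular": [0, 0, -0.47]},
    {"grip": 0, "xyz": [-9, -120, 66], "angular": [0, 0, -0.47]},
    {"grip": 0, "xyz": [-12, -128, 66], "angular": [0, 0, -0.47]},
    {"grip": 0, "xyz": [-12, -128, 66], "angular": [0, 0, -0.47]}
  ]
}}

```text
time_s: 31.9
tcp_pos: [0.4768, -0.4246, 0.0379]
ee_rot: [[0.454, -0.891, 0.002], [-0.891, -0.454, -0.001], [0.002, -0.001, -1.0]]
wrist_force: [0.7, 0.2, 0.4]
gripper_width: 0.004
gripper_force: 0.0
```

Call:
{"fn": "move_arm", "kwargs": {
  "series": [
    {"grip": 0, "xyz": [0, -7, 0], "angular": [0, 0, 0]},
    {"grip": 0, "xyz": [-1.5, -12, 0], "angular": [0, 0, 0]},
    {"grip": 0, "xyz": [-3.5, -16, 0], "angular": [0, 0, 0]},
    {"grip": 0, "xyz": [-4.5, -20.5, 0], "angular": [0, 0, 0]},
    {"grip": 0, "xyz": [-5, -25, 0], "angular": [0, 0, 0]},
    {"grip": 0, "xyz": [-5, -29, 0], "angular": [0, 0, 0]},
    {"grip": 0, "xyz": [-5, -33.5, 0], "angular": [0, 0, 0]},
    {"grip": 0, "xyz": [-4, -38, 0], "angular": [0, 0, 0]},
    {"grip": 0, "xyz": [-3.5, -42.5, 0], "angular": [0, 0, 0]}
  ]
}}

```text
time_s: 32.8
tcp_pos: [0.5118, -0.4018, 0.0368]
ee_rot: [[0.453, -0.892, 0.0], [-0.892, -0.453, 0.0], [0.0, -0.0, -1.0]]
wrist_force: [-1.8, -0.3, -0.9]
gripper_width: 0.001
gripper_force: 0.9
```

Call:
{"fn": "move_arm", "kwargs": {
  "series": [
    {"grip": 0, "xyz": [1.5, -3.5, 0], "angular": [0, 0, 0]},
    {"grip": 0, "xyz": [3, -7, 0], "angular": [0, 0, 0]},
    {"grip": 0, "xyz": [4, -9, 0], "angular": [0, 0, 0]},
    {"grip": 0, "xyz": [5, -10.5, 0], "angular": [0, 0, 0]}
  ]
}}

```text
time_s: 33.2
tcp_pos: [0.5196, -0.4013, 0.0367]
ee_rot: [[0.453, -0.892, -0.008], [-0.892, -0.453, 0.002], [-0.006, 0.006, -1.0]]
wrist_force: [-11.4, -0.2, 5.6]
gripper_width: 0.006
gripper_force: 5.0
```

The hard stop has been reached. Retreat and verify.

Call:
{"fn": "move_arm", "kwargs": {
  "series": [
    {"grip": 0, "xyz": [-5, 15, 0], "angular": [0, 0, 0]},
    {"grip": 0, "xyz": [-18, 45, 0], "angular": [0, 0, 0]},
    {"grip": 0, "xyz": [-36, 80, -20], "angular": [0, 0, 0]},
    {"grip": 0, "xyz": [-55, 120, -50], "angular": [0, 0, 0]},
    {"grip": 0, "xyz": [-73, 155, -70], "angular": [0, 0, 0]},
    {"grip": 0, "xyz": [-73, 155, -70], "angular": [0, 0, 0]},
    {"grip": 0, "xyz": [-73, 155, -70], "angular": [0, 0, 0]}
  ]
}}

```text
time_s: 33.9
tcp_pos: [0.3526, -0.4078, 0.1085]
ee_rot: [[0.452, -0.892, 0.005], [-0.892, -0.452, -0.003], [0.005, -0.003, -1.0]]
wrist_force: [-0.2, -0.8, 0.1]
gripper_width: 0.006
gripper_force: 0.0
```

```bash
sed -i 's/365,430,280,345/350,430,265,345/' knob.py; python3 knob.py;python3 look.py;python3 meas.py; python3 - <<'E'
from h import *
T=pickle.load(open("topn.pkl","rb"))
g=T["img"]
for th in(0.59,1.2,1.42,1.571):
    w=[.534-.045*np.cos(th),-.44+.045*np.sin(th),.065];print(th,proj(T,w))
print("\n".join("".join("#" if v<45 else "+" if v<110 else "." for v in row) for row in g[268:312,360:410].max(2)))
E
```

```text
[362 281  33  15 261] [379.9808 287.9962] [ 0.5393 -0.3972  0.05  ] r 0.043090680711670444 theta 1.6950705511304374
[396 341  12   4  34] [402.3235 342.8529] [ 0.4438 -0.4262  0.05  ] r 0.09128824691947937 theta 0.15143755295589398
33.95 [ 0.3529 -0.4075  0.1076] [-0.8916 -0.4528 -0.0018] [ 0.2305 -0.3882 -0.3435] 0.007526012806502446
centre,size,ang ((594.330078125, -332.12750244140625), (157.67774963378906, 90.03617858886719), 88.91188049316406)
[[ 547.823  -410.0973]
 [ 637.8429 -411.8071]
 [ 640.8372 -254.1577]
 [ 550.8173 -252.4479]]
0.59 [[394.04255442 311.51330658]]
1.2 [[382.88461599 299.70982749]]
1.42 [[380.85359605 294.20041855]]
1.571 [[380.17521109 290.25733856]]
++###############+++........+++++++++++++++++++...
+++++++++++++++++...........+++++++++++++++++.....
............................+++++++++++++++++.....
............................+++++++++++++++++.....
.............................++++++++++++++++.....
.............................++++++++++++++++.....
.............................++++++++++++++++.....
.............................++++++++++++++++.....
.......
[... 1128 characters left out ...]
.....................................
..................................................
..................................................
..................................................
..................................................
..................................................
..................................................
..................................................
..................................................
..................................................
..................................................
..................................................
..................................................
..................................................
```

```bash
python3 -c "
from station import r
print(r.finish_job())"
```

```text
the job is handed in; nothing more can be done
None
```

I handed the job in at about 34 s, but the hand-in returned no verdict: in the last images the module is home and square in the dock, the keeper is fully across behind its right bumper, and the spool and tape roll, which I never went near, weren't re-measured.

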